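Wedge the rocking inspection microscope steady

ROBOT

A 7-joint arm with a two-finger parallel gripper is mounted at the origin on the work surface. World frame = base frame: x ahead of the robot, y to its left, z up, the work surface at z = 0. Lengths are in m, angles in degrees, forces in N, time in s.
With the tool pointing down it reaches from about 0.425 to 1.025 m from the base axis. Payload 3.6 kg.
Tool frame: the origin (TCP) lies at the very end of the fingers, on their centre line; the grasp point (between the pads) lies 19 mm behind it (manip.grip_depth is the distance from the TCP to the grasp point, in m); z points along the fingers, y is the direction in which the jaws open and shut (so a half turn about z gives the same grasp; the last joint's range is limited). The gripper opens to 85 mm and grips with 20 to 120 N. Pads are 22 mm wide; open, the fingers measure 114 mm over their backs; the gripper's body (76 mm by 85 mm) begins 54 mm behind the grasp point. The pads swing forward as they close: fully open they stand 13 mm farther back than shut.
Start: joints at [-73.425, 33.873, 2.773, 92.16, -1.908, 54.013, -1.931], TCP at [0.271, 0.673, 0.231] pointing down, gripper open.
Joint ranges: [-153.93, 153.93], [-27.13, 128.08], [-72.61, 78.16], [10.71, 143.7], [-87.88, 267.88], [4.46, 118.87], [-176.78, 176.78]. Speed limits (degrees/s): [147.25, 147.25, 180, 180, 180, 180, 180].

INTERFACE

Orientations are given as [roll, pitch, yaw] about the fixed x, y, z axes, in that order (R = Rz(yaw) Ry(pitch) Rx(roll)).
In Python, from cell import get_obs, cams, workorder, manip gives the robot as it stands.
- The arm moves only by the tool apply_moves, never from a script. Its argument "targets" is a list of rows, each an object of numbers: "hand": the finger opening in mm, from 0 to 85.4; "tx", "ty", "tz": the shift along the tool's x, y, z in units of 25 mm (1.0 is 25 mm); "roll": the turn about the tool's z in units of 8 degrees (1.0 is 8 degrees). A call has 1 to 10 rows; each row shifts and turns the pose as measured when the row begins, along the tool's axes as they then stand; what a row does not reach is not made up. A row lasts 1/8 s, in which the tool goes at most 62.5 mm and 10.7 degrees, less where a joint would pass 70% of its speed; a pose out of reach is approached as far as the arm can. A call is refused whole if a number of a shift passes 1 or a number of a turn 1, either way. A call with a gripper value outside its range is refused whole. The fingers move at their own pace and stop on an object; "squeeze" is the grip in N (left out, the last holds). Time passes only in rows, so rows that do not move let the fingers close. It gives the time, the measured TCP pose, the force and the opening at its end, in the units of the state.
- get_obs(): the state, without advancing time (a new reading comes with each control period).
- cams.get_image(name): name is "scene" or "top" or "wrist"; returns the picture (480x640x3 uint8, blue, green, red); there is no depth.
- cams.calibration(name): a dict with "K" (3x3 intrinsics, pixels), "world_to_cam" (4x4, takes a point from world to camera coordinates); the wrist camera has in their place "mount" (4x4, takes a point from camera to tool coordinates, whose origin is the TCP and whose axes are the flange's). Camera axes: x right, y up, looking along -z (the intrinsics and any distortion apply to the point x, -y, -z); pixel columns grow to the right and rows downward; lengths in m; the calibration is good to about 2 mm. The wrist camera is an equidistant fisheye: a pixel r from the principal point sees the ray r / f radians off the axis. A picture is of the moment at which its call begins: read the wrist's pose just before it. calibration takes no time and is no camera call.
- workorder.hand_in(): hands the job in, once; it reports no verdict.
Trained networks look in the newest picture that a camera, given by its name, has taken for a name from the list of things; names that differ only in an ending like _2 or _b are one class to them, and where a whole thing is asked for, a point or a joint stands for the part that bears it (a point fixed in the world has none). Each returns a list of dicts, best first, with "conf" (0 to 1); they miss things now and then, are a little off and sometimes report something else, mostly with a low value. They report only what shows in the picture. A call takes as long as a camera call. They do not tell look-alikes from the thing itself.
- cams.trace(thing, camera): "pixels" (480x640 bool, what is visible of it) and "point" ([column, row] in pixels, amid what is visible of it).
- cams.pinpoint(thing, camera): "point" ([column, row] in pixels: a listed point, or the origin of a listed thing).
The state is a dict: "time_s": time; "joints": joint angles; "dq": joint speeds; "joint_efforts": joint torques, N m; "position": TCP position; "eef_rot": TCP orientation; "force": force on the tool from outside, world axes, zero at the start; "ft_torque": the same for the moment, N m; "gripper_width": opening from 0.0 (shut) to 1.0 (fully open).
Only numpy, scipy, OpenCV 4.12 (cv2) and the standard library are available. Lean on these libraries where they do the work, as an engineer would, in place of code of your own. Each camera call takes 0.05 s, during which the arm holds its last target. There are 200 camera calls.

TASK

The inspection microscope rocks because one of its four feet is worn short and hangs just clear of the optical table. Push the brass wedge along the table, thin end first, under that foot until it is snug and the microscope stands level and steady, then press down on the corner of the base plate right above that foot to prove that it no longer rocks. Push and press only: do not pick up the wedge or the microscope, do not shove the microscope out of its place, and leave the other things where they are.

Things in the scene. Friction and masses are not known exactly. Their poses are not given: they have to be found in the camera images.
- microscope: inspection microscope, 3.5 to 4.7 kg, loose on four round rubber feet. Aluminium base plate 200 (its x) by 220 mm (its y), 14 mm thick, top 34 mm above the table; column at the middle of the +y edge, tube over the plate's middle, 265 mm tall in all. Origin on the table plane under the plate's centre, z up. Feet at x = +-80, y = +-90 mm; the worn one at x = +80, y = -90.
- foot_dome (a point): centre of the worn foot's rubber dome, radius 12 mm, at the corner away from the column and from the robot. The foot hangs 4 to 8 mm clear of the table (different each time), so this point is 16 to 20 mm above it; the plate's edges lie 20 mm outside it. The weight rests on the other three feet: some 4 N down on this corner rocks it.
- plate_corner (a point): point on top of the base plate straight above the worn foot, 34 mm above the table, where a dark screw head stands 2 mm proud: the place to press. The plate is bare for 35 mm around it; the nearest tall part is the tube, its axis 128 mm off, from 98 mm above the table up.
- wedge: loose brass wedge 110 mm long, 40 wide, 0.32 kg, 2 mm thick at the thin end, rising evenly to 15 mm at the heel. Origin mid-underside; x points level to the thin end, z up. It begins on the microscope's -y side, thin end 35 to 90 mm short of the worn foot, pointing roughly at it (out by up to 20 mm and 0.2 rad). It slides at about 2 N while moving and stays put when let go.
- wedge_heel (a point): middle of the heel's upright end face (40 mm wide, 15 mm high), 7.5 mm above the table: the face to push on. Once the slope meets the foot the push needed climbs within some 5 mm of travel to 6 N and more; from some 12 N it jacks the microscope up or shoves it.
- wedge_slope (a point): middle of the sloping top face; its x points down the slope to the thin end, z square out of the face. The foot rests on the slope when foot_dome is 12 mm along this z.
- lens_post: loose lens on a post, 125 mm tall, round foot 37 mm across; origin under its foot; leave it alone
- mirror_post: loose mirror mount on a post, 130 mm tall, round foot 37 mm across; origin under its foot; leave it alone
- flat_block: loose flat brass bar 70 x 30 x 12 mm, of even thickness (not the wedge); origin under its centre; leave it alone
- driver: loose hex driver 160 mm long with a black handle, lying down; its x runs from handle to tip; leave it alone
- lens_case: loose white round lens case, 42 mm across, 18 mm high; origin under its centre; leave it alone
- cage_cube: loose black cube 38 mm with round ports; origin under its centre; leave it alone
- screw_tray: loose grey divided tray 90 x 65 x 22 mm; origin under its centre; leave it alone
There are look-alikes about, which are no part of the job. What is shaped like the wedge but pink, purple or red is not meant.

How it is judged:
By the outcome, as a careful person would: the job done as asked, in the order asked, and still so for the second after the job is handed in, with the robot touching nothing.
It also fails if it takes over 64 s, if anything falls off the work surface, if the arm or the gripper's body presses on something with over 40 N, if the wrist force passes 120 N, or if a joint passes its speed limit or range.

## Working session

There is one attempt and no reset: what is moved stays moved. The work goes in short steps, Python scripts to look and compute and a tool call to move; the robot and the scene stay as the last step left them, time stands still between calls to the robot, and variables do not carry over. Pictures are saved under pics/ and viewed, and the job is handed in when it is done.

Besides the shell and the picture viewer there is one more tool, called as name([rows], argument=value, ...), one row to a line, values as JSON. apply_moves: Moves the arm, as the interface text tells. Its arguments: {"type":"object","properties":{"targets":{"type":"array","items":{"type":"object","properties":{"hand":{"type":"number"},"tx":{"type":"number"},"ty":{"type":"number"},"tz":{"type":"number"},"roll":{"type":"number"}}}},"squeeze":{"type":"number"}},"required":["targets"]}

```bash
mkdir -p pics; ls; python3 - <<'E'
from cell import get_obs,cams
import cv2,numpy as np
o=get_obs();print(o)
for n in("scene","top"):
    im=cams.get_image(n);cv2.imwrite(f"pics/{n}0.png",im)
    c=cams.calibration(n);print(n,c)
    for t in("foot_dome","plate_corner","wedge_heel","wedge_slope","wedge","microscope"):
        print(t,[(np.round(d["point"],1).tolist(),round(d["conf"],2)) for d in cams.pinpoint(t,n)][:4])
E
```

```text
pics
{'time_s': 0.0, 'joints': array([-73.4240865 ,  33.92555824,   2.76787258,  92.23685083,
        -1.90663075,  54.01340552,  -1.93206165]), 'dq': array([ 3.30310661e-02, -7.84423536e-02,  4.88481446e-03,  1.15407660e-01,
       -8.96617754e-05,  1.19491893e-02, -7.30974891e-02]), 'joint_efforts': array([ 4.37544998e-05, -5.48683298e+01,  1.54706709e+00, -1.98125696e+01,
        9.50093527e-03,  8.73128796e-03,  2.73867180e-06]), 'position': array([0.27049643, 0.67174715, 0.23014042]), 'eef_rot': array([-1.79870562e+02,  8.62701283e-03,  1.58070704e+02]), 'force': array([ 0.29180635, -0.47267931,  0.17733001]), 'ft_torque': array([-0.00514004,  0.04990855,  0.06222683]), 'gripper_width': 0.9985015602980568}
scene {'K': array([[525.90818874,   0.        , 320.63042261],
       [  0.        , 525.90818874, 241.84063966],
       [  0.        ,   0.        ,   1.        ]]), 'world_to_cam': array([[ 0.21541629,  0.97651626,  0.00343683, -0.04297092],
       [-0.6040147 ,  0.13047658,  0.78622014,  0.2879148 ],
       [ 0.76730833, -0.17144052,  0.61793695, -1.43965191],
       [ 0.  
[... 635 characters left out ...]
     ]]), 'world_to_cam': array([[ 0.01696806, -0.99984636,  0.00439778, -0.08611926],
       [ 0.99799434,  0.01720459,  0.06092047, -0.51101092],
       [-0.06098677,  0.00335525,  0.99813293, -1.17941771],
       [ 0.        ,  0.        ,  0.        ,  1.        ]])}
foot_dome []
plate_corner [([285.4, 214.6], 0.76), ([308.7, 160.1], 0.35)]
wedge_heel [([407.5, 115.8], 0.85), ([456.2, 366.2], 0.83), ([358.1, 215.3], 0.77), ([136.1, 181.1], 0.72)]
wedge_slope [([439.3, 212.5], 0.83), ([435.6, 110.3], 0.75), ([336.1, 208.4], 0.74), ([131.3, 206.6], 0.62)]
wedge [([129.5, 209.2], 0.86), ([432.1, 211.1], 0.8), ([338.2, 207.1], 0.7), ([433.8, 111.5], 0.65)]
microscope [([240.6, 254.5], 0.96)]
```

View pics/top0.png

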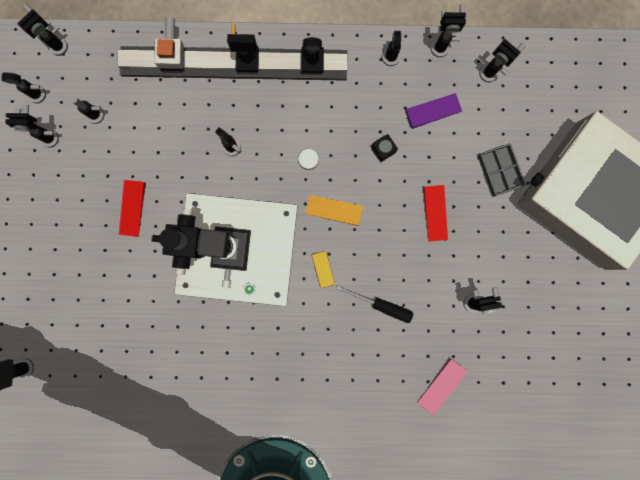

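View pics/scene0.png

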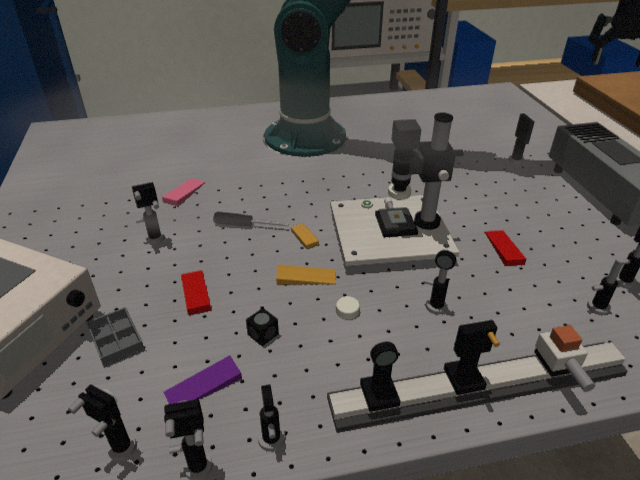

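```bash
cat > h.py <<'E'
import numpy as np,cv2
from cell import get_obs,cams
def ray(n,p,z):
    c=cams.calibration(n);T=c["world_to_cam"];R=T[:3,:3];o=-R.T@T[:3,3]
    u=np.linalg.inv(c["K"])@[p[0],p[1],1];d=R.T@(u*[1,-1,-1]);return o+d*(z-o[2])/d[2]
E
python3 - <<'E'
from h import *
P=lambda n,p,z:np.round(ray(n,p,z)*1000).tolist()
print("corner",P("top",(285.4,214.6),.034),P("scene",(354.7,256.7),.034))
print("heel",P("top",(358.1,215.3),.0075),P("scene",(275,272.8),.0075))
print("slope",P("top",(336.1,208.4),.0085),P("scene",(307.9,273.9),.0085))
for n,f in(("top","pics/top0.png"),("scene","pics/scene0.png")):
    im=cv2.imread(f);h=cv2.cvtColor(im,cv2.COLOR_BGR2HSV)
    m=cv2.inRange(h,(10,140,90),(28,255,255))
    for c in cv2.findContours(m,0,2)[0]:
        if cv2.contourArea(c)>150:
            b=cv2.boxPoints(cv2.minAreaRect(c));print(n,cv2.contourArea(c),[P(n,q,.008)[:2] for q in b],b.round().tolist())
for p in((187,195),(297,206),(287,305),(176,292)):print("plate",P("top",p,.034))
for t in("lens_post","mirror_post","lens_case","driver","flat_block","cage_cube"):
    print(t,[(P("top",d["point"],0)[:2],round(d["conf"],2)) for d in cams.pinpoint(t,"top")][:3])
im=cv2.imread("pics/top0.png")[150:310,160:380];cv2.imwrite("pics/z.png",cv2.resize(im,None,fx=3.5,fy=3.5,interpolation=2))
E
```

```text
corner [551.0, -13.0, 34.0] [564.0, -15.0, 34.0]
heel [555.0, -158.0, 8.0] [547.0, -164.0, 7.0]
slope [568.0, -113.0, 8.0] [564.0, -105.0, 8.0]
top 450.0 [[475.0, -65.0], [483.0, -93.0], [417.0, -112.0], [409.0, -85.0]] [[311.0, 254.0], [325.0, 250.0], [334.0, 284.0], [320.0, 288.0]]
top 1005.0 [[557.0, -51.0], [596.0, -59.0], [574.0, -167.0], [535.0, -158.0]] [[305.0, 213.0], [309.0, 194.0], [363.0, 206.0], [358.0, 225.0]]
scene 792.5 [[569.0, -166.0], [525.0, -157.0], [563.0, -50.0], [605.0, -63.0]] [[276.0, 280.0], [277.0, 265.0], [336.0, 270.0], [335.0, 285.0]]
scene 271.5 [[416.0, -112.0], [391.0, -88.0], [468.0, -65.0], [490.0, -88.0]] [[291.0, 228.0], [300.0, 220.0], [318.0, 240.0], [309.0, 249.0]]
scene 1211.0 [[-261.0, 1012.0], [-219.0, 1215.0], [78.0, 983.0], [42.0, 810.0]] [[579.0, 72.0], [639.0, 72.0], [639.0, 114.0], [579.0, 114.0]]
plate [586.0, 180.0, 34.0]
plate [569.0, -36.0, 34.0]
plate [375.0, -20.0, 34.0]
plate [397.0, 196.0, 34.0]
lens_post [([685.0, 102.0], 0.68), ([561.0, -116.0], 0.65)]
mirror_post [([390.0, -387.0], 0.95)]
lens_case [([659.0, -57.0], 0.86), ([382.0, -189.0], 0.4)]
driver [([378.0, -192.0], 0.9)]
flat_block [([445.0, -95.0], 0.88)]
cage_cube [([692.0, -211.0], 0.75)]
```

View pics/z.png

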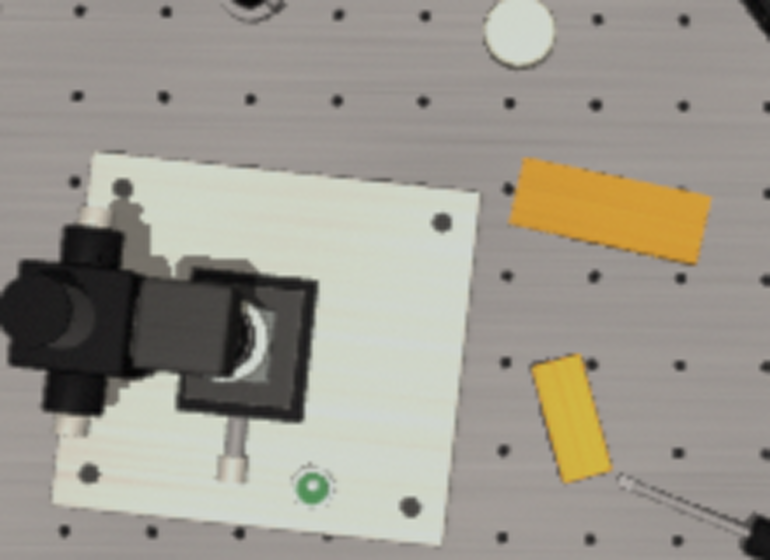

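apply_moves([
  {"tz": -1,"roll": -0.92,"hand": 35},
  {"tz": -1,"roll": -0.92,"hand": 35},
  {"tz": -1,"roll": -0.92,"hand": 35},
  {"tz": -1,"hand": 35},
  {"tz": -1,"hand": 35},
  {"tz": 0,"hand": 35},
], squeeze=40)

```text
$.targets[0]: bad value
```

apply_moves([
  {"hand": 35,"tx": 0,"ty": 0,"tz": -1,"roll": -0.9},
  {"hand": 35,"tx": 0,"ty": 0,"tz": -1,"roll": -0.9},
  {"hand": 35,"tx": 0,"ty": 0,"tz": -1,"roll": -0.9},
  {"hand": 35,"tx": 0,"ty": 0,"tz": -1,"roll": 0},
  {"hand": 35,"tx": 0,"ty": 0,"tz": -1,"roll": 0},
  {"hand": 35,"tx": 0,"ty": 0,"tz": 0,"roll": 0},
], squeeze=40)

```text
time_s: 1.75
position: [0.2708, 0.672, 0.359]
eef_rot: [-179.9, -0.0, -179.6]
force: [-0.5, -0.5, -0.0]
gripper_width: 0.409
```

apply_moves([
  {"hand": 35,"tx": -0.45,"ty": -1,"tz": 0,"roll": 0},
  {"hand": 35,"tx": -0.45,"ty": -1,"tz": 0,"roll": 0},
  {"hand": 35,"tx": -0.45,"ty": -1,"tz": 0,"roll": 0},
  {"hand": 35,"tx": -0.45,"ty": -1,"tz": 0,"roll": 0},
  {"hand": 35,"tx": -0.45,"ty": -1,"tz": 0,"roll": 0},
  {"hand": 35,"tx": -0.45,"ty": -1,"tz": 0,"roll": 0},
  {"hand": 35,"tx": -0.45,"ty": -1,"tz": 0,"roll": 0},
  {"hand": 35,"tx": -0.45,"ty": -1,"tz": 0,"roll": 0},
  {"hand": 35,"tx": -0.45,"ty": -1,"tz": 0,"roll": 0},
  {"hand": 35,"tx": -0.45,"ty": -1,"tz": 0,"roll": 0},
])

```text
time_s: 3.0
position: [0.3826, 0.4106, 0.3445]
eef_rot: [-178.8, -0.7, -179.3]
force: [0.9, -0.2, 0.3]
gripper_width: 0.407
```

apply_moves([
  {"hand": 35,"tx": -0.45,"ty": -1,"tz": 0,"roll": 0},
  {"hand": 35,"tx": -0.45,"ty": -1,"tz": 0,"roll": 0},
  {"hand": 35,"tx": -0.45,"ty": -1,"tz": 0,"roll": 0},
  {"hand": 35,"tx": -0.45,"ty": -1,"tz": 0,"roll": 0},
  {"hand": 35,"tx": -0.45,"ty": -1,"tz": 0,"roll": 0},
  {"hand": 35,"tx": -0.45,"ty": -1,"tz": 0,"roll": 0},
  {"hand": 35,"tx": -0.45,"ty": -1,"tz": 0,"roll": 0},
  {"hand": 35,"tx": -0.45,"ty": -1,"tz": 0,"roll": 0},
  {"hand": 35,"tx": -0.45,"ty": -1,"tz": 0,"roll": 0},
  {"hand": 35,"tx": -0.45,"ty": -1,"tz": 0,"roll": 0},
])

```text
time_s: 4.25
position: [0.494, 0.1479, 0.3356]
eef_rot: [-178.0, -1.7, -179.4]
force: [0.5, 0.3, 0.6]
gripper_width: 0.408
```

apply_moves([
  {"hand": 35,"tx": -0.45,"ty": -1,"tz": 0,"roll": 0},
  {"hand": 35,"tx": -0.45,"ty": -1,"tz": 0,"roll": 0},
  {"hand": 35,"tx": -0.45,"ty": -1,"tz": 0,"roll": 0},
  {"hand": 35,"tx": -0.45,"ty": -1,"tz": 0,"roll": 0},
  {"hand": 35,"tx": -0.45,"ty": -1,"tz": 0,"roll": 0},
  {"hand": 35,"tx": -0.45,"ty": -1,"tz": 0,"roll": 0},
  {"hand": 35,"tx": -0.45,"ty": -1,"tz": 0,"roll": 0},
  {"hand": 35,"tx": -0.45,"ty": -1,"tz": 0,"roll": 0},
  {"hand": 35,"tx": -0.45,"ty": -1,"tz": 0,"roll": 0},
  {"hand": 35,"tx": -0.45,"ty": -1,"tz": 0,"roll": 0},
])

```text
time_s: 5.5
position: [0.6038, -0.1096, 0.3261]
eef_rot: [-177.8, -3.0, -179.3]
force: [-0.6, 0.3, -0.0]
gripper_width: 0.41
```

apply_moves([
  {"hand": 35,"tx": -0.1,"ty": 0,"tz": 1,"roll": 0},
  {"hand": 35,"tx": -0.1,"ty": 0,"tz": 1,"roll": 0},
  {"hand": 35,"tx": -0.1,"ty": 0,"tz": 1,"roll": 0},
  {"hand": 35,"tx": -0.1,"ty": 0,"tz": 1,"roll": 0},
  {"hand": 35,"tx": -0.1,"ty": 0,"tz": 1,"roll": 0},
  {"hand": 35,"tx": -0.1,"ty": 0,"tz": 1,"roll": 0},
  {"hand": 35,"tx": -0.1,"ty": 0,"tz": 1,"roll": 0},
  {"hand": 35,"tx": -0.1,"ty": 0,"tz": 1,"roll": 0},
  {"hand": 35,"tx": -0.1,"ty": 0,"tz": 1,"roll": 0},
  {"hand": 35,"tx": 0,"ty": 0,"tz": 0,"roll": 0},
])

```text
time_s: 6.75
position: [0.6041, -0.1215, 0.0811]
eef_rot: [-177.7, -4.1, -179.7]
force: [-0.5, 0.2, -0.4]
gripper_width: 0.408
```

```bash
python3 - <<'E'
from h import *
a=cams.get_image("wrist");b=cams.get_image("top")[130:320,230:430];cv2.imwrite("pics/w1.png",a);cv2.imwrite("pics/t1.png",cv2.resize(b,None,fx=3,fy=3))
o=get_obs();print(o["position"],o["eef_rot"],o["force"],o["joints"]);print(cams.calibration("wrist"))
E
```

```text
[ 0.60604556 -0.12193151  0.08341742] [-177.65652385   -3.85613591 -179.68952553] [0.03359032 0.34342166 0.54016633] [ -2.16769924  38.93817349  11.6269249  109.81318547  -7.66285753
  35.60816443 103.91878163]
{'K': array([[371.64829954,   0.        , 319.06052819],
       [  0.        , 371.64829954, 238.32227737],
       [  0.        ,   0.        ,   1.        ]]), 'mount': array([[-4.13755232e-04,  9.54019160e-01,  2.99745343e-01,
         7.78724727e-02],
       [ 9.99999892e-01,  4.58088083e-04, -7.76313027e-05,
        -4.11971014e-04],
       [-2.11371520e-04,  2.99745278e-01, -9.54019247e-01,
        -1.42478773e-01],
       [ 0.00000000e+00,  0.00000000e+00,  0.00000000e+00,
         1.00000000e+00]])}
```

View pics/w1.png

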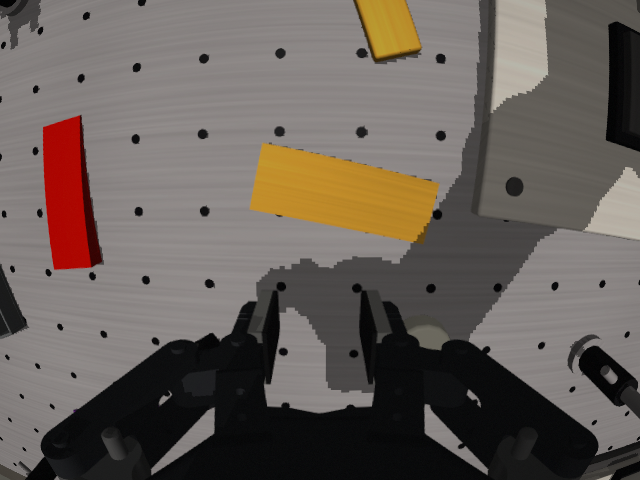

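View pics/t1.png

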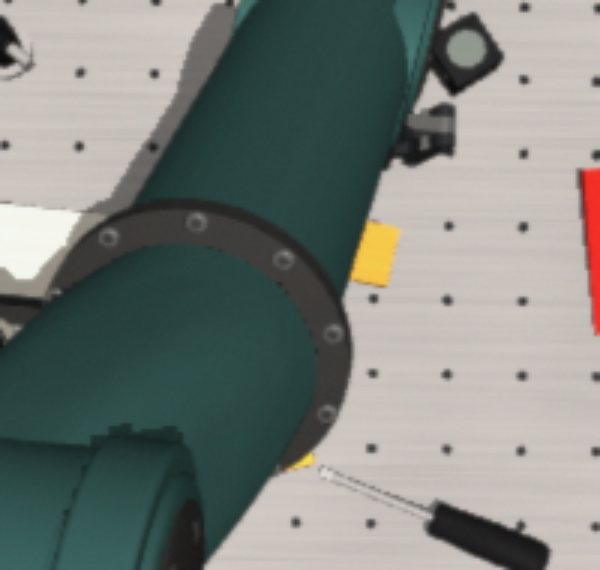

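```bash
cat >> h.py <<'E'
from scipy.spatial.transform import Rotation as Ro
def wray(o,p,z):
    c=cams.calibration("wrist");K=c["K"];M=c["mount"]
    v=np.array([(p[0]-K[0,2])/K[0,0],(p[1]-K[1,2])/K[1,1]]);r=np.hypot(*v)
    d=np.array([*(v/r*np.sin(r)),np.cos(r)])*[1,-1,-1]
    R=Ro.from_euler("xyz",o["eef_rot"],degrees=True).as_matrix()
    d=R@M[:3,:3]@d;s=R@M[:3,3]+o["position"];return s+d*(z-s[2])/d[2]
E
python3 - <<'E'
from h import *
o=get_obs();im=cv2.imread("pics/w1.png")
for t in("plate_corner","wedge_heel","wedge_slope"):
    for d in cams.pinpoint(t,"wrist")[:3]:print(t,np.round(d["point"]),round(d["conf"],2),np.round(1000*wray(o,d["point"],.034 if t[0]=="p" else .008)))
for p,z in(((262,144),.015),((250,209),.015),((437,183),.002),((422,243),.002)):print(p,np.round(1000*wray(o,p,z)))
E
```

```text
plate_corner [514. 186.] 0.88 [553. -13.  34.]
wedge_heel [ 76. 262.] 0.9 [ 613. -310.    8.]
wedge_heel [259. 173.] 0.7 [ 552. -162.    8.]
wedge_slope [344. 195.] 0.66 [ 565. -111.    8.]
(262, 144) [ 534. -159.   15.]
(250, 209) [ 573. -167.   15.]
(437, 183) [556. -52.   2.]
(422, 243) [595. -59.   2.]
```

apply_moves([
  {"hand": 35,"tx": -0.6,"ty": 0,"tz": 0.4,"roll": 0},
  {"hand": 35,"tx": -0.3,"ty": 0,"tz": 0.7,"roll": 0},
  {"hand": 35,"tx": 0,"ty": 0,"tz": 0.7,"roll": 0},
  {"hand": 35,"tx": 0,"ty": 0,"tz": 0.4,"roll": 0},
  {"hand": 35,"tx": 0,"ty": 0,"tz": 0.2,"roll": 0},
  {"hand": 35,"tx": 0,"ty": 0,"tz": 0,"roll": 0},
])

```text
time_s: 7.75
position: [0.6282, -0.1246, 0.0198]
eef_rot: [-177.6, -3.6, -179.7]
force: [-0.4, -0.2, -0.3]
gripper_width: 0.409
```

apply_moves([
  {"hand": 35,"tx": 0.2,"ty": 0,"tz": 0.2,"roll": 0},
  {"hand": 35,"tx": 0,"ty": 0,"tz": 0.2,"roll": 0},
  {"hand": 35,"tx": 0,"ty": 0,"tz": 0.15,"roll": 0},
  {"hand": 35,"tx": 0,"ty": 0,"tz": 0.1,"roll": 0},
  {"hand": 35,"tx": 0,"ty": 0,"tz": 0,"roll": 0},
])

```text
time_s: 8.38
position: [0.6224, -0.1255, 0.0041]
eef_rot: [-177.6, -3.5, -179.7]
force: [0.0, -0.1, -0.4]
gripper_width: 0.414
```

apply_moves([
  {"hand": 35,"tx": 0.3,"ty": 0,"tz": 0.08,"roll": 0},
  {"hand": 35,"tx": 0.3,"ty": 0,"tz": 0.03,"roll": 0},
  {"hand": 35,"tx": 0.2,"ty": 0,"tz": 0.02,"roll": 0},
  {"hand": 35,"tx": 0.2,"ty": 0,"tz": 0.01,"roll": 0},
  {"hand": 35,"tx": 0.2,"ty": 0,"tz": 0.01,"roll": 0},
  {"hand": 35,"tx": 0.15,"ty": 0,"tz": 0.01,"roll": 0},
  {"hand": 35,"tx": 0,"ty": 0,"tz": 0,"roll": 0},
])

```text
time_s: 9.25
position: [0.5871, -0.1259, 0.0026]
eef_rot: [-177.6, -3.3, -179.7]
force: [-0.2, -0.1, 0.0]
gripper_width: 0.411
```

```bash
python3 - <<'E'
from h import *
o=get_obs();a=cams.get_image("wrist");cv2.imwrite("pics/w2.png",a);print(o["position"],o["eef_rot"],o["force"])
E
```

```text
[ 0.58708338 -0.12586467  0.00261993] [-177.61601078   -3.32458612 -179.68548072] [-0.16559333 -0.13528567  0.02547976]
```

View pics/w2.png

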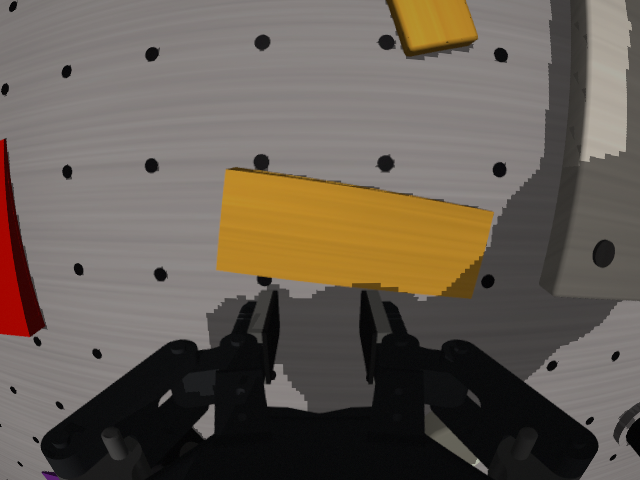

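```bash
python3 - <<'E'
from h import *
o=get_obs()
for p,z in(((231,168),.015),((217,270),.015),((494,211),.002),((472,297),.002),((604,253),.036)):print(p,np.round(1000*wray(o,p,z)))
E
```

```text
(231, 168) [ 525. -159.   15.]
(217, 270) [ 565. -166.   15.]
(494, 211) [541. -52.   2.]
(472, 297) [581. -58.   2.]
(604, 253) [550. -16.  36.]
```

apply_moves([
  {"hand": 35,"tx": 0.16,"ty": 0,"tz": 0.01,"roll": 0},
  {"hand": 35,"tx": 0.16,"ty": 0,"tz": 0.01,"roll": 0},
  {"hand": 35,"tx": 0.16,"ty": 0,"tz": 0.01,"roll": 0},
  {"hand": 35,"tx": 0,"ty": 0,"tz": 0,"roll": 0},
])

```text
time_s: 9.8
position: [0.5752, -0.1259, 0.0026]
eef_rot: [-177.6, -3.2, -179.7]
force: [-0.1, -0.8, -0.1]
gripper_width: 0.408
```

```bash
cat >> h.py <<'E'
def wedge(f):
    o=get_obs();a=cams.get_image("wrist");cv2.imwrite(f,a)
    m=cv2.inRange(cv2.cvtColor(a,cv2.COLOR_BGR2HSV),(10,140,60),(28,255,255))
    cs=sorted(cv2.findContours(m,0,2)[0],key=cv2.contourArea)[::-1][:2]
    for c in cs: print("quad",[(np.round(1000*wray(o,q,.008)).tolist()[:2],q.tolist()) for q in cv2.approxPolyDP(c,.03*cv2.arcLength(c,1),1)[:,0].astype(float)])
    print(o["time_s"],o["position"],o["eef_rot"],o["force"]);return o
E
python3 -c "
from h import *
wedge('pics/w3.png')"
```

```text
quad [([519.0, -167.0], [217.0, 182.0]), ([561.0, -170.0], [216.0, 281.0]), ([563.0, -61.0], [472.0, 291.0]), ([525.0, -58.0], [488.0, 203.0])]
quad [([446.0, -103.0], [382.0, 0.0]), ([479.0, -92.0], [410.0, 80.0]), ([470.0, -64.0], [478.0, 66.0]), ([443.0, -72.0], [457.0, 0.0])]
9.8 [ 0.57524381 -0.12588507  0.00264414] [-177.6097603    -3.24134607 -179.66827213] [-0.13763022 -0.76125427 -0.13415299]
```

View pics/w3.png

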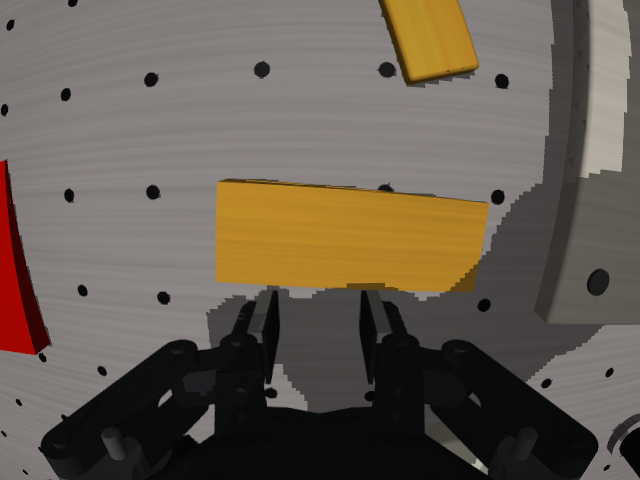

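apply_moves([
  {"hand": 35,"tx": -0.6,"ty": 0,"tz": 0,"roll": 0},
  {"hand": 35,"tx": -0.4,"ty": 0,"tz": -0.5,"roll": 0},
  {"hand": 10,"tx": 0,"ty": 0,"tz": -1,"roll": 0},
  {"hand": 10,"tx": 0,"ty": 0,"tz": -1,"roll": 0},
  {"hand": 10,"tx": 0.8,"ty": -0.9,"tz": -0.3,"roll": 0},
  {"hand": 10,"tx": 0.8,"ty": -0.9,"tz": 0,"roll": 0},
  {"hand": 10,"tx": 0.8,"ty": -0.9,"tz": 0,"roll": 0},
  {"hand": 10,"tx": 0,"ty": 0,"tz": 0,"roll": 1},
  {"hand": 10,"tx": 0,"ty": 0,"tz": 0,"roll": 1},
  {"hand": 10,"tx": 0,"ty": 0,"tz": 0,"roll": 1},
])

```text
time_s: 11.1
position: [0.5439, -0.1997, 0.0786]
eef_rot: [-176.2, -2.1, 155.3]
force: [0.0, -0.4, -0.2]
gripper_width: 0.114
```

apply_moves([
  {"hand": 10,"tx": 0,"ty": 0,"tz": 0,"roll": 1},
  {"hand": 10,"tx": 0,"ty": 0,"tz": 0,"roll": 1},
  {"hand": 10,"tx": 0,"ty": 0,"tz": 0,"roll": 1},
  {"hand": 10,"tx": 0,"ty": 0,"tz": 0,"roll": 1},
  {"hand": 10,"tx": 0,"ty": 0,"tz": 0,"roll": 1},
  {"hand": 10,"tx": 0,"ty": 0,"tz": 0,"roll": 1},
  {"hand": 10,"tx": 0,"ty": 0,"tz": 0,"roll": 1},
  {"hand": 10,"tx": 0,"ty": 0,"tz": 0,"roll": 1},
  {"hand": 10,"tx": 0,"ty": 0,"tz": 0,"roll": 0},
])

```text
time_s: 12.22
position: [0.5349, -0.2103, 0.0771]
eef_rot: [-176.0, 2.8, 88.7]
force: [-0.3, -0.9, -0.8]
gripper_width: 0.116
```

```bash
python3 -c "
from h import *
wedge('pics/w4.png')"
```

```text
quad [([526.0, -65.0], [308.0, 0.0]), ([518.0, -165.0], [298.0, 175.0]), ([558.0, -169.0], [369.0, 180.0]), ([565.0, -66.0], [378.0, 0.0])]
quad [([474.0, -69.0], [217.0, 15.0]), ([405.0, -84.0], [116.0, 58.0]), ([412.0, -111.0], [127.0, 98.0]), ([481.0, -92.0], [229.0, 52.0])]
12.225 [ 0.53494032 -0.21026455  0.07712536] [-175.96150521    2.78374977   88.70443665] [-0.26594215 -0.88816224 -0.75772635]
```

View pics/w4.png

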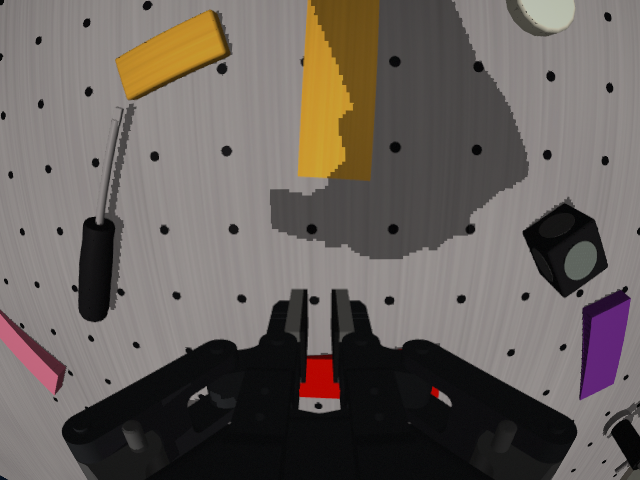

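apply_moves([
  {"hand": 10,"tx": 0,"ty": 0.3,"tz": 0.5,"roll": 0.4},
  {"hand": 10,"tx": 0.1,"ty": 0.1,"tz": 1,"roll": 0},
  {"hand": 10,"tx": 0,"ty": 0,"tz": 0.8,"roll": 0},
  {"hand": 10,"tx": 0,"ty": 0,"tz": 0.4,"roll": 0},
  {"hand": 10,"tx": 0,"ty": 0,"tz": 0,"roll": 0},
])

```text
time_s: 12.9
position: [0.5419, -0.2123, 0.0048]
eef_rot: [-176.2, 2.9, 85.3]
force: [-0.4, -0.1, 0.0]
gripper_width: 0.111
```

apply_moves([
  {"hand": 10,"tx": 0.4,"ty": -0.25,"tz": -0.02,"roll": 0},
  {"hand": 10,"tx": 0.4,"ty": 0,"tz": -0.02,"roll": 0},
  {"hand": 10,"tx": 0.3,"ty": 0,"tz": -0.02,"roll": 0},
  {"hand": 10,"tx": 0.3,"ty": 0,"tz": -0.01,"roll": 0},
  {"hand": 10,"tx": 0.3,"ty": 0,"tz": -0.01,"roll": 0},
  {"hand": 10,"tx": 0,"ty": 0,"tz": 0,"roll": 0},
])

```text
time_s: 13.65
position: [0.5407, -0.1662, 0.0069]
eef_rot: [-176.4, 3.0, 85.4]
force: [0.2, -0.1, -0.4]
gripper_width: 0.115
```

```bash
python3 -c "
from h import *
wedge('pics/w5.png')"
```

```text
quad [([530.0, -45.0], [265.0, 12.0]), ([518.0, -156.0], [267.0, 289.0]), ([559.0, -160.0], [365.0, 293.0]), ([568.0, -48.0], [370.0, 10.0])]
quad [([475.0, -66.0], [139.0, 90.0]), ([403.0, -84.0], [30.0, 160.0]), ([411.0, -112.0], [51.0, 212.0]), ([482.0, -93.0], [161.0, 151.0])]
13.65 [ 0.54074609 -0.16623099  0.00690652] [-176.40632678    3.00094177   85.38782938] [ 0.24167073 -0.14261437 -0.43994822]
```

View pics/w5.png

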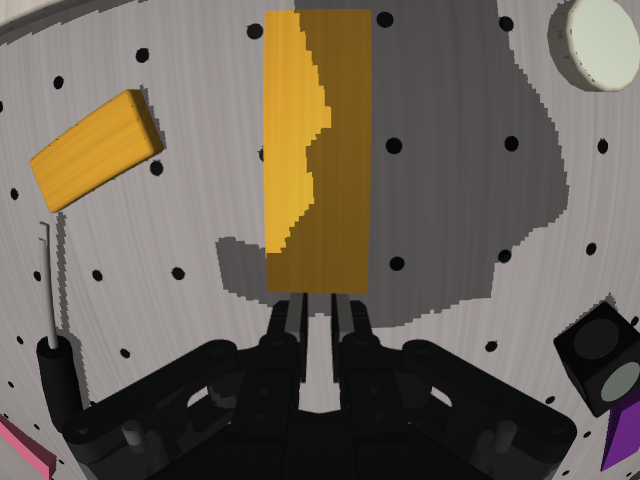

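apply_moves([
  {"hand": 10,"tx": 0.2,"ty": 0,"tz": 0.1,"roll": 0},
  {"hand": 10,"tx": 0.2,"ty": 0,"tz": -0.01,"roll": 0},
  {"hand": 10,"tx": 0.2,"ty": 0,"tz": -0.01,"roll": 0},
  {"hand": 10,"tx": 0.2,"ty": 0,"tz": -0.01,"roll": 0},
  {"hand": 10,"tx": 0.2,"ty": 0,"tz": -0.01,"roll": 0},
  {"hand": 10,"tx": 0.2,"ty": 0,"tz": -0.01,"roll": 0},
  {"hand": 10,"tx": 0.2,"ty": 0,"tz": -0.01,"roll": 0},
  {"hand": 10,"tx": 0.2,"ty": 0,"tz": -0.01,"roll": 0},
])

```text
time_s: 14.7
position: [0.5444, -0.1278, 0.0045]
eef_rot: [-176.5, 3.3, 85.2]
force: [-0.9, -1.9, 1.1]
gripper_width: 0.117
```

```bash
python3 -c "
from h import *
o=wedge('pics/w6.png')
print(cams.pinpoint('plate_corner','wrist')[:2])"
```

```text
quad [([569.0, -34.0], [370.0, 73.0]), ([531.0, -32.0], [261.0, 76.0]), ([522.0, -118.0], [266.0, 294.0]), ([563.0, -122.0], [365.0, 297.0])]
quad [([475.0, -65.0], [141.0, 180.0]), ([403.0, -85.0], [39.0, 238.0]), ([410.0, -113.0], [64.0, 287.0]), ([482.0, -91.0], [167.0, 239.0])]
14.7 [ 0.54443355 -0.12780323  0.00445089] [-176.54594512    3.25878018   85.188005  ] [-0.88835802 -1.90776641  1.06587202]
[{'point': [306.9, 6.6], 'conf': 0.61}]
```

View pics/w6.png

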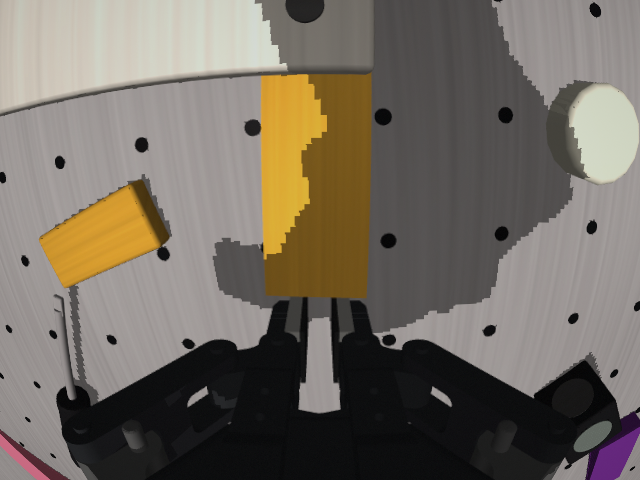

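apply_moves([
  {"hand": 10,"tx": 0.12,"ty": 0,"tz": -0.01,"roll": 0},
  {"hand": 10,"tx": 0.12,"ty": 0,"tz": -0.01,"roll": 0},
  {"hand": 10,"tx": 0.12,"ty": 0,"tz": -0.01,"roll": 0},
  {"hand": 10,"tx": 0.12,"ty": 0,"tz": -0.01,"roll": 0},
])

```text
time_s: 15.3
position: [0.5451, -0.114, 0.0043]
eef_rot: [-176.5, 3.2, 85.2]
force: [0.5, -1.1, -0.6]
gripper_width: 0.121
```

apply_moves([
  {"hand": 10,"tx": 0.1,"ty": 0,"tz": -0.01,"roll": 0},
  {"hand": 10,"tx": 0.1,"ty": 0,"tz": -0.01,"roll": 0},
])

```text
time_s: 15.55
position: [0.5455, -0.1082, 0.0044]
eef_rot: [-176.4, 3.1, 85.2]
force: [-0.4, -0.5, -1.4]
gripper_width: 0.119
```

apply_moves([
  {"hand": 10,"tx": 0.1,"ty": 0,"tz": -0.01,"roll": 0},
  {"hand": 10,"tx": 0.08,"ty": 0,"tz": 0,"roll": 0},
])

```text
time_s: 15.8
position: [0.5459, -0.1035, 0.0044]
eef_rot: [-176.4, 3.2, 85.2]
force: [0.2, -1.7, 1.4]
gripper_width: 0.111
```

apply_moves([
  {"hand": 10,"tx": 0.1,"ty": 0,"tz": -0.01,"roll": 0},
])

```text
time_s: 15.92
position: [0.5461, -0.1009, 0.0045]
eef_rot: [-176.4, 3.2, 85.2]
force: [-0.1, -0.4, -0.5]
gripper_width: 0.119
```

apply_moves([
  {"hand": 10,"tx": 0.1,"ty": 0,"tz": -0.01,"roll": 0},
])

```text
time_s: 16.05
position: [0.5463, -0.0982, 0.0046]
eef_rot: [-176.4, 3.1, 85.2]
force: [-0.4, -1.4, -0.9]
gripper_width: 0.114
```

apply_moves([
  {"hand": 10,"tx": 0.1,"ty": 0,"tz": -0.01,"roll": 0},
])

```text
time_s: 16.18
position: [0.5465, -0.0961, 0.0047]
eef_rot: [-176.4, 3.2, 85.2]
force: [-0.9, -3.1, -2.9]
gripper_width: 0.117
```

apply_moves([
  {"hand": 10,"tx": 0.1,"ty": 0,"tz": -0.01,"roll": 0},
])

```text
time_s: 16.3
position: [0.5467, -0.0948, 0.0049]
eef_rot: [-176.5, 3.3, 85.2]
force: [-0.9, -5.9, -3.0]
gripper_width: 0.118
```

apply_moves([
  {"hand": 10,"tx": 0.08,"ty": 0,"tz": -0.01,"roll": 0},
])

```text
time_s: 16.42
position: [0.5467, -0.0944, 0.0051]
eef_rot: [-176.5, 3.5, 85.2]
force: [-0.6, -5.0, -2.7]
gripper_width: 0.121
```

```bash
python3 -c "
from h import *
o=wedge('pics/w7.png')
for d in cams.pinpoint('plate_corner','wrist')[:2]: print(d,wray(o,d['point'],.036))"
```

```text
quad [([529.0, -38.0], [262.0, 182.0]), ([524.0, -85.0], [266.0, 294.0]), ([565.0, -89.0], [365.0, 297.0]), ([569.0, -41.0], [369.0, 182.0])]
quad [([476.0, -63.0], [154.0, 252.0]), ([404.0, -85.0], [57.0, 296.0]), ([411.0, -114.0], [83.0, 340.0]), ([477.0, -95.0], [174.0, 314.0])]
16.425 [ 0.54674586 -0.09442728  0.00509667] [-176.53420846    3.49556714   85.15363622] [-0.62492958 -4.96942334 -2.70608871]
{'point': [309.7, 117.0], 'conf': 0.89} [ 0.55153952 -0.01434946  0.036     ]
```

View pics/w7.png

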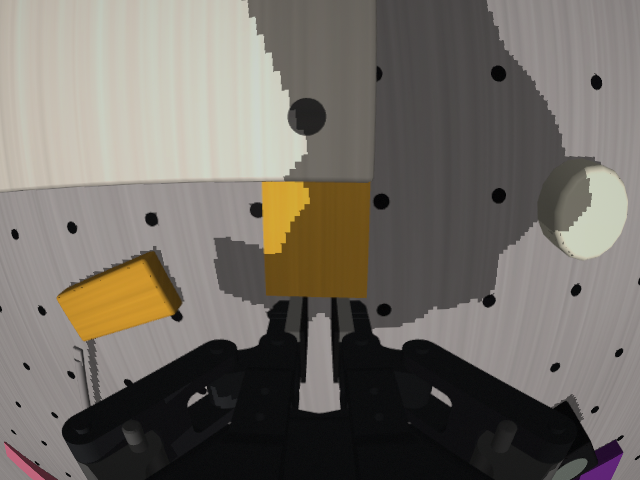

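apply_moves([
  {"hand": 10,"tx": 0.12,"ty": 0,"tz": 0,"roll": 0},
])

```text
time_s: 16.65
position: [0.5468, -0.0936, 0.005]
eef_rot: [-176.6, 3.7, 85.1]
force: [-0.4, -5.7, -4.0]
gripper_width: 0.118
```

apply_moves([
  {"hand": 10,"tx": 0.13,"ty": 0,"tz": 0,"roll": 0},
])

```text
time_s: 16.77
position: [0.5468, -0.0929, 0.005]
eef_rot: [-176.6, 3.9, 85.0]
force: [-1.4, -6.8, -2.4]
gripper_width: 0.117
```

apply_moves([
  {"hand": 10,"tx": 0.15,"ty": 0,"tz": 0,"roll": 0},
])

```text
time_s: 16.9
position: [0.5469, -0.0924, 0.005]
eef_rot: [-176.7, 4.2, 84.9]
force: [-1.1, -8.1, -1.9]
gripper_width: 0.119
```

apply_moves([
  {"hand": 10,"tx": 0.15,"ty": 0,"tz": 0,"roll": 0},
])

```text
time_s: 17.02
position: [0.547, -0.0923, 0.0052]
eef_rot: [-176.8, 4.5, 84.8]
force: [-0.1, -8.1, -2.8]
gripper_width: 0.118
```

apply_moves([
  {"hand": 10,"tx": -0.5,"ty": 0,"tz": 0,"roll": 0},
  {"hand": 10,"tx": -0.7,"ty": 0,"tz": -0.2,"roll": 0},
  {"hand": 0,"tx": 0,"ty": 0,"tz": -1,"roll": 0},
  {"hand": 0,"tx": 0,"ty": 0,"tz": -1,"roll": 0},
  {"hand": 0,"tx": 0,"ty": 0,"tz": -1,"roll": 0},
  {"hand": 0,"tx": 0,"ty": 0,"tz": -0.3,"roll": 0},
  {"hand": 0,"tx": 0,"ty": 0,"tz": 0,"roll": 0},
])

```text
time_s: 17.9
position: [0.5493, -0.117, 0.0985]
eef_rot: [-176.7, 4.0, 84.6]
force: [0.9, 0.4, 0.2]
gripper_width: 0.001
```

```bash
python3 -c "
from h import *
o=wedge('pics/w8.png')
for t,z in(('plate_corner',.036),('wedge_heel',.0075)):
  for d in cams.pinpoint(t,'wrist')[:2]: print(t,d,wray(o,d['point'],z))
R=Ro.from_euler('xyz',o['eef_rot'],degrees=True).as_matrix();print(R)
print('tool move mm',R.T@(np.array([.5515,-.0143,.05])-o['position'])*1000)"
```

```text
quad [([570.0, -35.0], [350.0, 103.0]), ([530.0, -33.0], [284.0, 106.0]), ([525.0, -80.0], [286.0, 182.0]), ([566.0, -83.0], [350.0, 181.0])]
quad [([474.0, -65.0], [206.0, 167.0]), ([404.0, -86.0], [125.0, 208.0]), ([413.0, -113.0], [143.0, 242.0]), ([481.0, -91.0], [222.0, 205.0])]
17.9 [ 0.54934797 -0.11703148  0.09854168] [-176.68737426    3.97126987   84.60134292] [0.93452119 0.38662915 0.18886379]
plate_corner {'point': [311.9, 66.9], 'conf': 0.89} [ 0.55084971 -0.01345715  0.036     ]
wedge_heel {'point': [562.9, 361.6], 'conf': 0.87} [ 0.75253293 -0.25709248  0.0075    ]
wedge_heel {'point': [317.8, 177.7], 'conf': 0.85} [ 0.54567882 -0.07951808  0.0075    ]
[[ 0.09385907  0.99352417 -0.06403279]
 [ 0.99317372 -0.09791193 -0.06339723]
 [-0.06925625 -0.05764528 -0.99593202]]
tool move mm [105.5940084   -5.12234643  41.69352683]
```

View pics/w8.png

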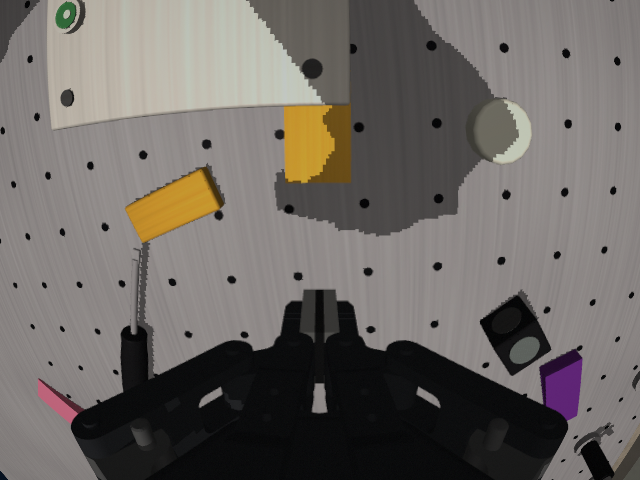

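apply_moves([
  {"hand": 0,"tx": 0,"ty": 0,"tz": 0,"roll": 1},
  {"hand": 0,"tx": 0,"ty": 0,"tz": 0,"roll": 1},
  {"hand": 0,"tx": 0,"ty": 0,"tz": 0,"roll": 1},
  {"hand": 0,"tx": 0,"ty": 0,"tz": 0,"roll": 1},
  {"hand": 0,"tx": 0,"ty": 0,"tz": 0,"roll": 1},
  {"hand": 0,"tx": 0,"ty": 0,"tz": 0,"roll": 1},
  {"hand": 0,"tx": 0,"ty": 0,"tz": 0,"roll": 1},
  {"hand": 0,"tx": 0,"ty": 0,"tz": 0,"roll": 1},
  {"hand": 0,"tx": 0,"ty": 0,"tz": 0,"roll": 0},
])

```text
time_s: 19.18
position: [0.5427, -0.1152, 0.0887]
eef_rot: [178.2, 5.6, 18.4]
force: [0.1, 0.7, -0.1]
gripper_width: 0.002
```

```bash
cat >> h.py <<'E'
def to(p):
    o=get_obs();R=Ro.from_euler('xyz',o['eef_rot'],degrees=True).as_matrix()
    print(o["position"],o["eef_rot"],o["force"],'units',np.round(R.T@(np.array(p)-o['position'])/.025,2))
E
python3 -c "
from h import *
to([.5515,-.014,.08]);to([.5515,-.014,.045])"
```

```text
[ 0.54272211 -0.11522824  0.08874498] [178.22144769   5.58921455  18.3729622 ] [ 0.05786002  0.7061811  -0.06058703] units [ 1.64 -3.74  0.08]
[ 0.54272211 -0.11522824  0.08874498] [178.22144769   5.58921455  18.3729622 ] [ 0.05786002  0.7061811  -0.06058703] units [ 1.77 -3.78  1.47]
```

apply_moves([
  {"hand": 0,"tx": 0.32,"ty": -0.75,"tz": 0,"roll": 0},
  {"hand": 0,"tx": 0.33,"ty": -0.75,"tz": 0,"roll": 0},
  {"hand": 0,"tx": 0.33,"ty": -0.75,"tz": 0,"roll": 0},
  {"hand": 0,"tx": 0.33,"ty": -0.75,"tz": 0,"roll": 0},
  {"hand": 0,"tx": 0.33,"ty": -0.75,"tz": 0,"roll": 0},
  {"hand": 0,"tx": 0,"ty": 0,"tz": 0,"roll": 0},
])

```text
time_s: 19.92
position: [0.5512, -0.0006, 0.0796]
eef_rot: [178.7, 5.7, 19.2]
force: [-0.5, -0.7, -0.5]
gripper_width: 0.001
```

```bash
python3 -c "
from h import *
to([.5515,-.014,.045])
cv2.imwrite('pics/s9.png',cams.get_image('scene'));cv2.imwrite('pics/w9.png',cams.get_image('wrist'))"
```

```text
[ 0.55123167 -0.00064103  0.07961178] [178.65993803   5.6539881   19.21119653] [-0.51880341 -0.73622707 -0.4865014 ] units [-0.03  0.48  1.41]
```

View pics/s9.png

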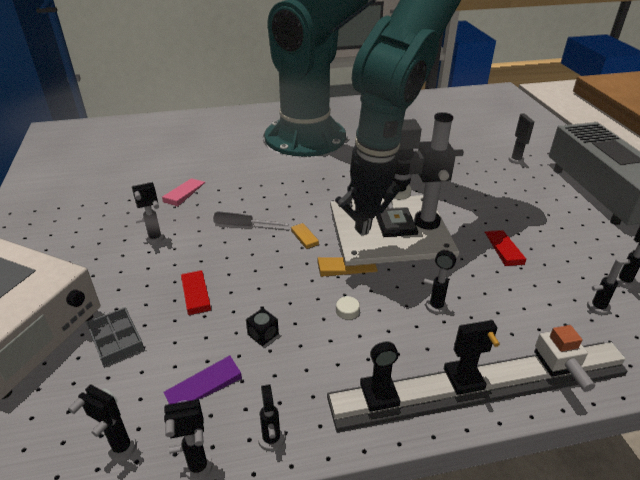

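View pics/w9.png

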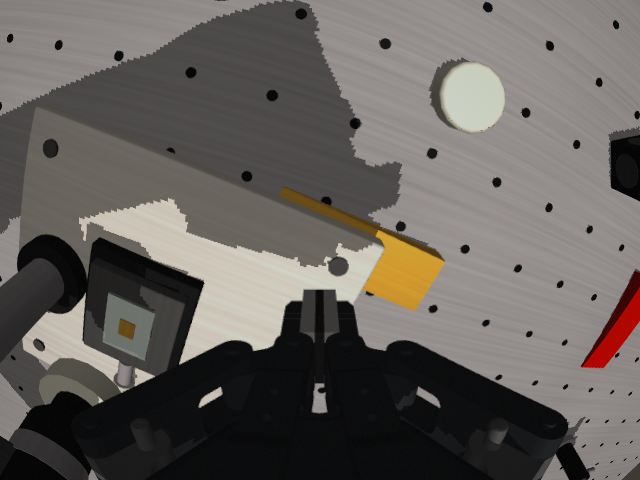

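apply_moves([
  {"hand": 0,"tx": 0,"ty": 0.45,"tz": 0.2,"roll": 0},
  {"hand": 0,"tx": 0,"ty": 0,"tz": 0.6,"roll": 0},
  {"hand": 0,"tx": 0,"ty": 0,"tz": 0.3,"roll": 0},
  {"hand": 0,"tx": 0,"ty": 0,"tz": 0,"roll": 0},
])

```text
time_s: 20.52
position: [0.5518, -0.0199, 0.0515]
eef_rot: [178.5, 5.7, 18.7]
force: [-0.2, 0.2, -0.0]
gripper_width: -0.004
```

```bash
python3 -c "
from h import *
to([.5515,-.014,.036]);o=get_obs()
im=cams.get_image('wrist');cv2.imwrite('pics/w10.png',im[180:400,200:480])
for d in cams.pinpoint('plate_corner','wrist')[:2]: print(d,wray(o,d['point'],.036))"
```

```text
[ 0.55175064 -0.01987384  0.05150661] [178.45709408   5.6742088   18.68053081] [-0.18323824  0.20870705 -0.01984072] units [ 0.13 -0.24  0.6 ]
{'point': [306.9, 283.1], 'conf': 0.76} [ 0.55217641 -0.01407224  0.036     ]
```

View pics/w10.png

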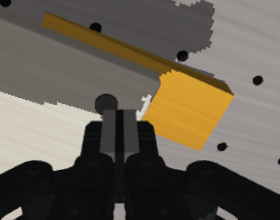

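apply_moves([
  {"hand": 0,"tx": 0.1,"ty": -0.2,"tz": 0.2,"roll": 0},
  {"hand": 0,"tx": 0,"ty": 0,"tz": 0.2,"roll": 0},
  {"hand": 0,"tx": 0,"ty": 0,"tz": 0.1,"roll": 0},
  {"hand": 0,"tx": 0,"ty": 0,"tz": 0,"roll": 0},
])

```text
time_s: 21.12
position: [0.5524, -0.0138, 0.0387]
eef_rot: [178.4, 5.6, 18.8]
force: [0.2, 0.5, -0.1]
gripper_width: -0.003
```

apply_moves([
  {"hand": 0,"tx": 0,"ty": 0,"tz": 0.1,"roll": 0},
])

```text
time_s: 21.25
position: [0.5523, -0.014, 0.0363]
eef_rot: [178.4, 5.5, 18.8]
force: [0.4, -0.1, 0.3]
gripper_width: -0.0
```

apply_moves([
  {"hand": 0,"tx": 0,"ty": 0,"tz": 0.1,"roll": 0},
])

```text
time_s: 21.38
position: [0.5522, -0.0142, 0.034]
eef_rot: [178.4, 5.5, 18.8]
force: [-1.9, 1.9, 12.3]
gripper_width: 0.002
```

apply_moves([
  {"hand": 0,"tx": 0,"ty": 0,"tz": 0.05,"roll": 0},
])

```text
time_s: 21.5
position: [0.5523, -0.0142, 0.0339]
eef_rot: [178.5, 5.5, 18.8]
force: [-2.2, 1.3, 15.8]
gripper_width: 0.002
```

apply_moves([
  {"hand": 0,"tx": 0,"ty": 0,"tz": 0.08,"roll": 0},
])

```text
time_s: 21.62
position: [0.5523, -0.0142, 0.0338]
eef_rot: [178.7, 5.4, 18.8]
force: [-4.0, 3.7, 19.5]
gripper_width: 0.001
```

apply_moves([
  {"hand": 0,"tx": 0,"ty": 0,"tz": 0.08,"roll": 0},
  {"hand": 0,"tx": 0,"ty": 0,"tz": 0.08,"roll": 0},
])

```text
time_s: 21.88
position: [0.5523, -0.0142, 0.0339]
eef_rot: [178.9, 5.2, 18.7]
force: [-2.6, 2.9, 16.1]
gripper_width: -0.006
```

apply_moves([
  {"hand": 0,"tx": 0,"ty": 0,"tz": -0.3,"roll": 0},
  {"hand": 0,"tx": 0,"ty": 0,"tz": -1,"roll": 0},
  {"hand": 0,"tx": 0,"ty": 0,"tz": -1,"roll": 0},
  {"hand": 0,"tx": 0,"ty": 0.8,"tz": -1,"roll": 0},
  {"hand": 0,"tx": 0,"ty": 0.8,"tz": -1,"roll": 0},
  {"hand": 0,"tx": 0,"ty": 0.8,"tz": 0,"roll": 0},
  {"hand": 0,"tx": 0,"ty": 0,"tz": 0,"roll": 0},
])

```text
time_s: 22.75
position: [0.5805, -0.0674, 0.1449]
eef_rot: [178.9, 5.3, 18.7]
force: [0.7, -0.0, 0.2]
gripper_width: 0.002
```

```bash
python3 -c "
from h import *
o=wedge('pics/w11.png')
for t,z in(('plate_corner',.036),('wedge_heel',.0075)):
  for d in cams.pinpoint(t,'wrist')[:2]: print(t,d,wray(o,d['point'],z))
cv2.imwrite('pics/s11.png',cams.get_image('scene'))"
```

```text
quad [([577.0, 25.0], [200.0, 177.0]), ([564.0, -36.0], [270.0, 215.0]), ([529.0, -34.0], [257.0, 253.0]), ([525.0, -80.0], [309.0, 273.0]), ([568.0, -81.0], [327.0, 227.0])]
quad [([478.0, -71.0], [282.0, 315.0]), ([475.0, -65.0], [275.0, 316.0]), ([449.0, -72.0], [275.0, 339.0]), ([455.0, -75.0], [280.0, 335.0])]
22.75 [ 0.58047645 -0.06738235  0.14485732] [178.90486943   5.29236559  18.71034719] [ 0.7011585  -0.03644938  0.18476176]
plate_corner {'point': [233.5, 232.8], 'conf': 0.84} [ 0.55271123 -0.01427099  0.036     ]
wedge_heel {'point': [560.6, 255.5], 'conf': 0.65} [ 0.61326343 -0.30535854  0.0075    ]
wedge_heel {'point': [587.8, 103.3], 'conf': 0.62} [ 0.75188043 -0.26010031  0.0075    ]
```

View pics/w11.png

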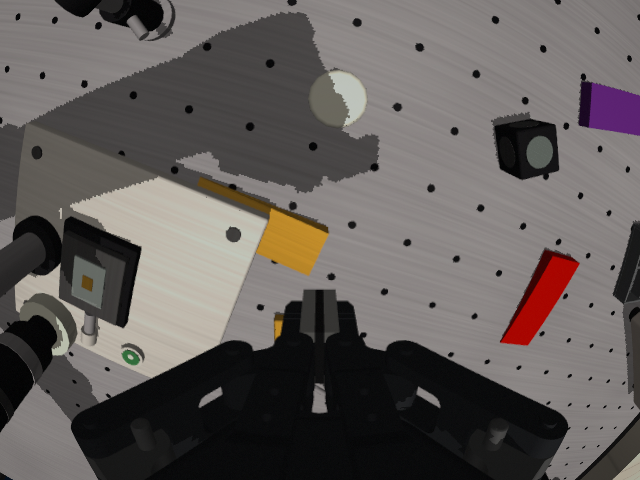

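View pics/s11.png

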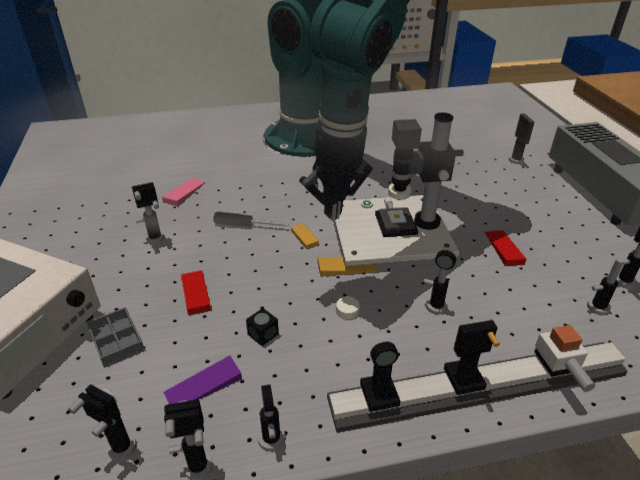

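```bash
python3 -c "
from cell import workorder
print(workorder.hand_in())"
```

```text
the job is handed in; nothing more can be done
None
```

The brass wedge is snug under the worn foot, the corner press showed no rocking, and the job is handed in at about 23 s on the robot's clock.

- **Wedge:** I nudged it sideways into line with the foot, then pushed it by its heel, thin end first. The push force rose within about 4 mm of travel, and I stopped at about 8 N. The foot then sits roughly 5 mm off the wedge's centreline at most.
- **Press:** With the fingers shut, I pressed on the screw head above the foot with 12 to 19.5 N. The plate gave only about 0.2 mm. Then I backed the arm off to z = 0.145 m, clear of everything.
- **Last checks:**
  - The screw head was at (0.553, -0.014), against (0.552, -0.013) before the push, so the microscope did not shift measurably.
  - The wedge heel stayed at y ≈ -0.080 before and after the press.
  - The other things looked undisturbed in the last pictures; I did not measure them again.
- **What disagreed:**
  - In the final wrist picture the network missed the real wedge heel and reported two look-alikes instead. I took the heel position from the colour outline.
  - The fingers met the screw head about 2 mm lower than its stated height. The tool was tilted about 5°, and position readings are only good to a millimetre or two.
  - The first scene-camera reading of the corner was 13 mm off the top camera's in x. The wrist camera agreed with the top camera.

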